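Plug the pressure gauge into the push-in air outlet

ROBOT

A 6-joint arm with a two-finger parallel gripper is mounted at the origin on a cart in front of the work surface, level with it; the furniture and walls round the work are solid. World frame = base frame: x ahead of the robot, y to its left, z up, the work surface at z = 0. Lengths are in m, angles in rad, forces in N, time in s.
With the tool pointing down it reaches from about 0.425 to 0.95 m from the base axis. Payload 3.5 kg.
Tool frame: the origin (TCP) lies midway between the tips of the shut fingers; the grasp point (between the pads) lies 19 mm behind it (ctrl.pinch_z is the distance from the TCP to the grasp point, in m); z points along the fingers, y is the line along which they close (so a half turn about z gives the same grasp; the last joint's range is limited). The gripper opens to 85 mm and grips with 20 to 120 N. Pads are 22 mm wide; open, the fingers measure 114 mm over their backs; the gripper's body (76 mm by 85 mm) begins 54 mm behind the grasp point. The pads swing forward as they close: fully open they stand 13 mm farther back than shut.
Start: joints at [-1.363, 0.286, 1.577, -0, 1.279, -0.15], TCP at [0.236, -0.632, 0.231] pointing down, gripper open.
Joint ranges: [-2.77, 2.77], [-0.9, 2.22], [0.21, 2.48], [-1.53, 4.67], [0.24, 2.81], [-2.84, 2.84]. Speed limits (rad/s): [2.79, 2.79, 3.14, 3.14, 3.14, 3.14].

INTERFACE

Orientations are given as a unit quaternion [x, y, z, w].
In Python, from plant import get_state, viewer, sign_off, ctrl gives the robot as it stands. The module is installed in compiled form; this text tells all that it offers.
- The arm moves only by the shell command python3 -m handwheel 'ROWS' [FORCE]. ROWS is JSON, a list that holds one entry, the list of rows, each a list of 5 numbers: the finger opening in m, from 0 to 0.0854, then the shift along the tool's x, y, z in m, then the turn about the tool's z in degrees. In form: [[[claw, x, y, z, spin], ...]]. A call has 1 to 12 rows; each row shifts and turns the commanded pose from where the row before left it, along the tool's axes as they then stand; what a row does not reach is not made up. A row lasts 1/12 s, in which the tool goes at most 41.7 mm and 7.16 degrees, less where a joint would pass 70% of its speed; a pose out of reach is approached as far as the arm can. A call is refused whole if a number of a shift passes 0.0417 or a number of a turn 7.16, either way. A call with a gripper value outside its range is refused whole. The fingers move at their own pace and stop on an object; FORCE is the grip in N (left out, the last holds). Time passes only in rows, so rows that do not move let the fingers close. It gives the time, the measured TCP pose, the force, the opening and the grip force at its end, in the units of the state.
- get_state(): the state, without advancing time (a new reading comes with each control period).
- viewer.read_camera(name): name is "side" or "top"; returns the picture (480x640x3 uint8, blue, green, red); there is no depth.
- viewer.camera_params(name): a dict with "fov_y" (degrees; the focal length in pixels is half the picture's height over the tangent of half this angle, whatever the lens; pixels are square), "cx", "cy" (the principal point, pixels), "k1" (the pictures are not rectified: a ray, as slopes to the right and down, at radius r is drawn at 1 + k1 r^2 times it, then the intrinsics apply), "xyz" and "attitude" of the camera in the world. Camera axes: x right, y up, looking along -z (the intrinsics and any distortion apply to the point x, -y, -z); pixel columns grow to the right and rows downward; lengths in m; the calibration is good to about 2 mm. A picture is of the moment at which its call begins. camera_params takes no time and is no camera call.
- sign_off(): hands the job in; it is judged then, once.
Trained networks look in the newest picture that a camera, given by its name, has taken for a name from the list of things; names that differ only in an ending like _2 or _b are one class to them, and where a whole thing is asked for, a point or a joint stands for the part that bears it (a point fixed in the world has none). Each returns a list of dicts, best first, with "confidence" (0 to 1); they miss things now and then, are a little off and sometimes report something else, mostly with a low value. They report only what shows in the picture. A call takes as long as a camera call. They do not tell look-alikes from the thing itself.
- viewer.look_for(camera, name): "extent" ([left, top, width, height] as shares, 0 to 1, of the picture: columns of its width, rows of its height, round what is visible of it).
- viewer.outline_of(camera, name): "mask" (480x640 bool, what is visible of it) and "extent" ([left, top, width, height] as shares, 0 to 1, of the picture: columns of its width, rows of its height, round what is visible of it).
- viewer.pinpoint(camera, name): "xy" ([column, row] as shares, 0 to 1, of the picture: columns of its width, rows of its height: a listed point, or the origin of a listed thing).
The state is a dict: "time": time; "qpos": joint angles; "dq": joint speeds; "joint_efforts": joint torques, N m; "eef_pos": TCP position; "tcp_rot": TCP orientation; "contact_force": force on the tool from outside, world axes, zero at the start; "wrist_torque": the same for the moment, N m; "opening": opening from 0.0 (shut) to 1.0 (fully open); "finger_force": force on a finger pad.
Only numpy, scipy, OpenCV 4.12 (cv2) and the standard library are available. Lean on these libraries where they do the work, as an engineer would, in place of code of your own. Each camera call takes 0.05 s, during which the arm holds its last target. There are 200 camera calls.

TASK

Take the pressure gauge out of the wooden rack and push its tube straight down into the open push-in outlet, past the resistance of the grip, until it clicks in and is fully home, without ramming it. Then, before letting go, give it a firm upward tug of about 10 N to prove that the grip holds, and leave it standing there, released. Leave the wrench and the tape measure where they lie.

Things in the scene. Friction and masses are not known exactly. Their poses are not given: they have to be found in the camera images.
- gauge: Loose pressure gauge, about 0.2 kg, 132 mm tall, upright in the rack. Origin: centre of the lower end of its brass tube, z up along the tube. The tube is 21 mm wide, with a cone on its first 8 mm (11 mm wide at the end), a groove 13 mm wide from 20 to 27 mm above the end, and a 34 mm wide flange from 66 to 72 mm. The white dial faces -x.
- gauge_case (a point): Centre of the gauge's dark round dial case, 106 mm above the tube's lower end; the axes are the gauge's. The case is 52 mm across, its axis along x, and 26 mm thick between flat faces at x = -13 and +13 mm: grip it by these, from above. It carries a neck and the flange below.
- rack: Fixed wooden block 84 x 70 x 72 mm (x, y, z), origin at the centre of its underside, with a 24 mm hole, 69 mm deep, in the middle of its top. The gauge's tube hangs in the hole with its flange resting on the top, so the gauge must be raised 67 mm to come clear.
- outlet: Fixed aluminium block 52 x 52 x 76 mm on a foot of 84 x 70 mm, with an open round bore in its top; origin at the centre of its underside, z up. More than 40 N between gauge and outlet damages them.
- outlet_mouth (a point): Centre of the outlet's mouth, on its top face. Bore 23 mm wide with a 5 mm chamfer. Out of sight inside sit the grip jaws and, below, a rigid end stop, at a depth that differs each time: the tube is home when its end is 34 to 54 mm below the mouth. From 25 to 17 mm before home the jaws resist (8 to 18 N at most), then it slides at a few N, and clicks 2 mm before home.
- grip_a (a joint): Spread of the first grip jaw (m): 0 = closed in (bore empty, or snapped into the tube's groove), about 0.0025 = spread by the tube's end.
- grip_b (a joint): The same for the second grip jaw, opposite the first.
- capped_outlet: Fixed block of the same size as the outlet but closed by a round brass cap; not to be used. Origin at the centre of its underside.
- wrench: Loose combination wrench lying on the bench, 201 x 34 x 7 mm; bystander.
- tape_measure: Loose yellow tape measure on the bench, 35 x 80 x 69 mm; bystander.
- valve (a joint): Travel of the light valve pin in the middle of the end stop (m): 0 = up (bore empty); the tube's end presses it down with 1 N over the last 4 mm, and it reads 0.004 with the tube fully home. A tug raises the clicked-in tube by the 2 mm of play (0.002), where the jaws hold it; its weight can take it back.
There are look-alikes about, which are no part of the job. What is shaped like the gauge but green is not meant.

How it is judged:
On the way, in this order (a step that is already met when the one before it is completed fails the run):
1. the tube is pushed in past the grip until both jaws have snapped into its groove and its end is within 0.7 mm of the stop (z of gauge in the frame of outlet_mouth below -0.03 m and horizontal distance between gauge and outlet_mouth below 0.004 m and value of joint each of grip_a, grip_b below 0.0012 m and value of joint valve above 0.0033 m), for 0.1 s.
2. the clicked-in tube is tugged upward against the jaws with more than 4 N and stays in (z of gauge in the frame of outlet_mouth below -0.03 m and horizontal distance between gauge and outlet_mouth below 0.004 m and value of joint each of grip_a, grip_b below 0.0012 m and value of joint valve below 0.003 m and contact force between gauge and outlet above 4 N), for 0.1 s.
At the end, for the whole second after the job is handed in: The gauge stands upright (within 0.08 rad) and still in the outlet, its tube's end more than 30 mm below the mouth and within 4 mm of the bore's axis, both jaws snapped into the groove (spread under 1.2 mm); it has been released (z of gauge in the frame of outlet_mouth below -0.03 m and horizontal distance between gauge and outlet_mouth below 0.004 m and value of joint each of grip_a, grip_b below 0.0012 m and angle between gauge's own z axis and vertical below 0.08 rad and linear speed of gauge below 0.02 m/s); the robot touches nothing.
It fails at once if the gauge is rammed into the outlet (contact force over 40 N) (contact force between gauge and outlet above 40 N).
It fails at once if the wrench is moved more than 20 mm (distance of wrench from where it was at the start of the episode above 0.02 m).
It fails at once if the tape measure is moved more than 20 mm (distance of tape_measure from where it was at the start of the episode above 0.02 m).
It also fails if it takes over 50 s, if anything falls off the work surface, if the arm or the gripper's body presses on something with over 40 N, if the wrist force passes 120 N, or if a joint passes its speed limit or range.

## Working session

There is one attempt and no reset: what is moved stays moved. The work goes in short steps, Python scripts to look and compute and a shell command to move; the robot and the scene stay as the last step left them, time stands still between calls to the robot, and variables do not carry over. Pictures are saved under pics/ and viewed, at most 10 in all, crops included, and the job is handed in when it is done.

```bash
mkdir -p pics; cat > h.py <<'E'
import numpy as np, cv2
from plant import get_state, viewer, sign_off, ctrl
from scipy.spatial.transform import Rotation as R
def ray(cam,u,v):
    p=viewer.camera_params(cam); f=240/np.tan(np.radians(p["fov_y"])/2)
    K=np.array([[f,0,p["cx"]],[0,f,p["cy"]],[0,0,1]])
    s=cv2.undistortPoints(np.array([[[u,v]]],float),K,np.array([p["k1"],0,0,0,0.]))[0,0]
    d=R.from_quat(p["attitude"]).apply([s[0],-s[1],-1]); return np.array(p["xyz"]),d/np.linalg.norm(d)
def at_z(cam,u,v,z):
    o,d=ray(cam,u,v); return o+d*(z-o[2])/d[2]
def tri(r):
    A=np.zeros((3,3));b=np.zeros(3)
    for o,d in r:
        P=np.eye(3)-np.outer(d,d);A+=P;b+=P@o
    x=np.linalg.solve(A,b); return x,[np.linalg.norm((np.eye(3)-np.outer(d,d))@(x-o)) for o,d in r]
def proj(cam,X):
    p=viewer.camera_params(cam); f=240/np.tan(np.radians(p["fov_y"])/2)
    c=R.from_quat(p["attitude"]).inv().apply(np.array(X)-p["xyz"]); s=np.array([c[0],-c[1]])/-c[2]
    return s*(1+p["k1"]*(s@s))*f+[p["cx"],p["cy"]]
E
python3 - <<'E'
from h import *
s=get_state(); print(s, ctrl.pinch_z)
for c in("side","top"):
    print(c,viewer.camera_params(c)); cv2.imwrite(f"pics/{c}0.png",viewer.read_camera(c))
    for n in("gauge","gauge_case","rack","outlet_mouth","outlet","capped_outlet"):
        print(c,n,[(np.round(np.array(d["xy"])*[640,480],1),round(d["confidence"],2)) for d in viewer.pinpoint(c,n)])
E
```

```text
{'time': 0.0, 'qpos': array([-1.36298779e+00,  2.87194350e-01,  1.57817034e+00,  4.48023917e-06,
        1.27857683e+00, -1.49996695e-01]), 'dq': array([-0.00051598,  0.00168557,  0.00076421, -0.00087464,  0.00072853,
       -0.00043646]), 'joint_efforts': array([ 1.70171870e-05, -4.05984664e+01, -2.92625266e+01, -1.46999441e-04,
        5.85648901e-03,  3.24617837e-06]), 'eef_pos': array([ 0.23629354, -0.63159746,  0.22993165]), 'tcp_rot': array([ 9.84039001e-01,  1.77949050e-01, -3.17997677e-05, -1.17400187e-03]), 'contact_force': array([ 0.90094658, -0.15105588, -0.34645834]), 'wrist_torque': array([-0.02061868,  0.02232806,  0.01027394]), 'finger_force': 0.0, 'opening': 0.9993447154192375} 0.0187
side {'fov_y': 49.47975329845351, 'cx': 319.1345673772014, 'cy': 236.912379980212, 'k1': -0.01293885218930764, 'xyz': array([0.60153004, 0.99149335, 0.68469933]), 'attitude': array([-0.00171327,  0.49954246,  0.86628352, -0.00269291])}
side gauge [(array([390.5, 370.8]), 0.71)]
side gauge_case [(array([325.1, 306.6]), 0.85), (array([401.8, 287.1]), 0.85), (array([393.9, 326.7]), 0.74)]
s
[... 152 characters left out ...]
t [(array([350. , 251.9]), 0.71)]
top {'fov_y': 43.43380948628654, 'cx': 329.72615407384814, 'cy': 234.96972275380264, 'k1': -0.035349192248713995, 'xyz': array([ 0.38099153, -0.02603335,  1.42271623]), 'attitude': array([-0.05480806,  0.05321854,  0.71224708, -0.69775924])}
top gauge [(array([192.9, 290.3]), 0.77), (array([240.5, 296.6]), 0.7), (array([218.3, 237.3]), 0.63)]
top gauge_case [(array([209.8, 232.9]), 0.89), (array([234.8, 295.8]), 0.89), (array([178.9, 286.9]), 0.79)]
top rack [(array([216.8, 240.8]), 0.76)]
top outlet_mouth [(array([453.3, 263.4]), 0.68), (array([374.9, 262.9]), 0.3)]
top outlet [(array([447.5, 265.8]), 0.86)]
top capped_outlet [(array([378.2, 261.8]), 0.56)]
```

View pics/side0.png

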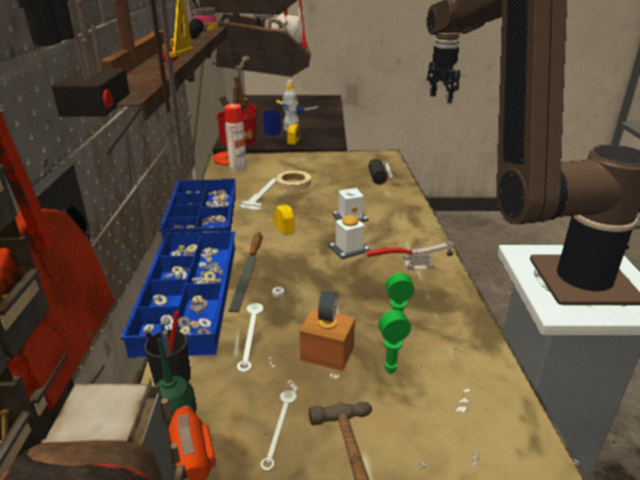

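View pics/top0.png

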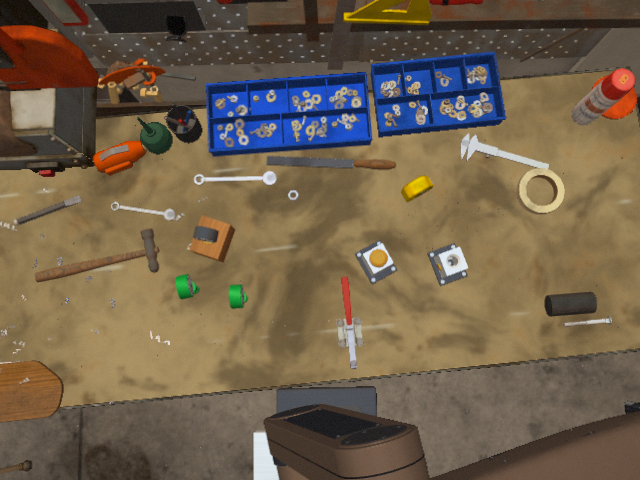

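```bash
python3 - <<'E'
from h import *
S={'a':(325.1,306.6),'b':(401.8,287.1),'c':(393.9,326.7)};T={'a':(209.8,232.9),'b':(234.8,295.8),'c':(178.9,286.9)}
for i in S:
  for j in T: print(i,j,tri([ray("side",*S[i]),ray("top",*T[j])]))
print("mouth",tri([ray("side",350.2,194.8),ray("top",453.3,263.4)]),at_z("top",453.3,263.4,.076))
print(at_z("top",374.9,262.9,.076))
print("rack",at_z("side",325.1,352.6,0),at_z("top",216.8,240.8,0))
print("outl",at_z("side",347.6,219.5,0),at_z("top",447.5,265.8,0))
E
```

```text
a a (array([0.59503108, 0.24078481, 0.10473151]), [np.float64(0.0006876036523753702), np.float64(0.0006876036523750725)])
a b (array([0.52605324, 0.18943986, 0.05947731]), [np.float64(0.06938359262476369), np.float64(0.06938359262476408)])
a c (array([0.53481691, 0.29603556, 0.14145742]), [np.float64(0.06148581531674175), np.float64(0.0614858153167419)])
b a (array([0.52360223, 0.24259042, 0.16751353]), [np.float64(0.06191918641140393), np.float64(0.06191918641140412)])
b b (array([0.45210082, 0.18452132, 0.10863882]), [np.float64(0.001841509751629125), np.float64(0.0018415097516291188)])
b c (array([0.46998771, 0.28808473, 0.18235762]), [np.float64(0.0003365447332165074), np.float64(0.00033654473321653966)])
c a (array([0.53465927, 0.25802435, 0.0932329 ]), [np.float64(0.06294919230454817), np.float64(0.06294919230454799)])
c b (array([0.45961625, 0.19771167, 0.02277611]), [np.float64(0.0009620705362545564), np.float64(0.0009620705362545029)])
c c (array([0.47749887, 0.30535327, 0.11229441]), [np.float64(0.0021728817527389504), np.float64(0.0021728817527390124)])
mouth (array([ 0.52184331, -0.3033252 ,  0.06854536]), [np.float64(0.0029182373385534008), np.float64(0.0029182373385531354)]) [ 0.51817181 -0.30138367  0.076     ]
[ 0.523023   -0.12523245  0.076     ]
rack [0.59515166 0.24659996 0.        ] [0.5918187 0.2450722 0.       ]
outl [ 0.53059666 -0.28883586  0.        ] [ 0.52049326 -0.30284913  0.        ]
```

The side view shows the gauge case at (327,306) in the rack (330,340). The open outlet is at (350,200), with the capped one in front of it at (350,235). The top view shows the case at (207,235), the open bore at (453,262) and the capped outlet at (378,259). Next I'll zoom in.

```bash
cat > z.py <<'E'
from h import *
t=cv2.imread("pics/top0.png");s=cv2.imread("pics/side0.png")
def crop(im,u,v,w,h,k): return cv2.resize(im[v:v+h,u:u+w],None,fx=k,fy=k,interpolation=cv2.INTER_CUBIC)
m=np.vstack([np.hstack([crop(t,187,208,50,60,8)[:300*2][:480],crop(t,425,235,50,60,8)]),])
m2=np.hstack([crop(s,300,285,60,45,0) if 0 else cv2.resize(s[285:330,300:360],(400,120*0+300)),cv2.resize(s[180:225,320:380],(400,300))])
m=cv2.resize(m,(500,300)) if 0 else m
cv2.imwrite("pics/z1.png",np.vstack([m[:300],m2]) if 0 else m)
cv2.imwrite("pics/z2.png",m2)
E
python3 z.py
python3 - <<'E'
from h import *
for c in("top","side"):
    viewer.read_camera(c)
    for d in viewer.outline_of(c,"gauge"):
        m=d["mask"]; ys,xs=np.nonzero(m); print(c,d["confidence"],m.sum(),xs.min(),xs.max(),ys.min(),ys.max())
        if c=="top" and abs(xs.mean()-207)<15:
            P=np.array([at_z("top",x,y,.115)[:2] for x,y in zip(xs,ys)])
            print(P.mean(0),cv2.minAreaRect((P*1e3).astype(np.float32)))
    for n in("outlet_mouth","gauge_case"): print(n,[np.round(np.array(d["xy"])*[640,480],1) for d in viewer.pinpoint(c,n)])
E
```

```text
top 0.88 301 194 216 226 242
[0.5908239  0.24921565] ((590.0499267578125, 249.80465698242188), (51.44890594482422, 32.14836883544922), 74.7298355102539)
top 0.62 395 176 197 274 298
top 0.18 1100 428 467 244 283
outlet_mouth [array([452.4, 263. ])]
gauge_case [array([236.1, 294.3]), array([181.5, 289.1]), array([208.3, 235.5])]
side 0.97 702 317 338 290 328
side 0.69 1237 379 411 310 373
side 0.57 795 386 414 272 309
outlet_mouth []
gauge_case [array([326.1, 307.3]), array([396.3, 285.9]), array([397.9, 328.5])]
```

View pics/z1.png

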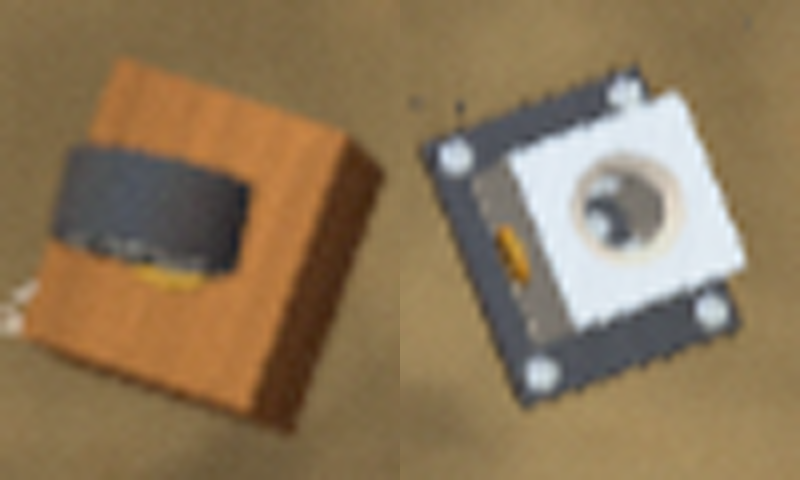

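View pics/z2.png

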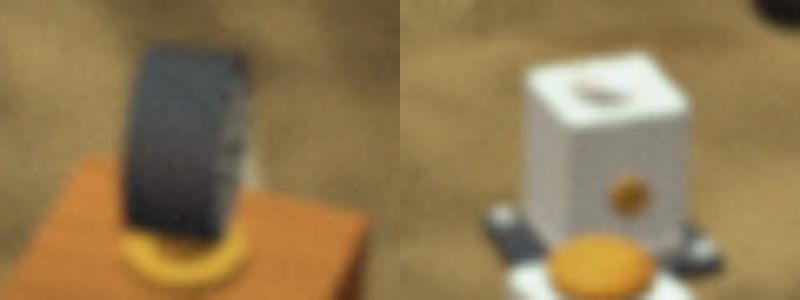

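```bash
python3 - <<'E'
from h import *
T=lambda x,y,u0,v0:(u0+(x+.5)/8-.5,v0+(y+.5)/8-.5)
mt=T(227,209.5,425,235); ms=(350.5,193.0)
print("mouth top@.076",at_z("top",*mt,.076)," side@.076",at_z("side",*ms,.076),tri([ray("top",*mt),ray("side",*ms)]))
rc=[at_z("top",*T(x,y,187,208),.072)[:2] for x,y in((122,60),(350,133),(250,410),(25,340))]
print("rack ctr",np.mean(rc,0),[np.linalg.norm(rc[i]-rc[i-1]) for i in range(4)],[np.degrees(np.arctan2(*(rc[i]-rc[i-1])[::-1])) for i in range(4)])
print("case top silh",at_z("top",*T(150,210,187,208),.112))
e=[at_z("top",*T(x,y,187,208),.13)[:2] for x,y in((72,148),(245,180),(55,240),(235,272))]
for a,b in((0,1),(2,3)): print("edge",np.linalg.norm(e[b]-e[a]),np.degrees(np.arctan2(*(e[b]-e[a])[::-1])))
# side silhouette of dark case
sc=(300+(187+.5)/6.667-.5,285+(143+.5)/6.667-.5)
print("case side",sc,tri([ray("side",*sc),ray("top",*T(150,210,187,208))]),at_z("side",*sc,.112))
print("flange side",at_z("side",300+185.5/6.667-.5,285+252/6.667-.5,.075))
s=get_state();m=R.from_quat(s["tcp_rot"]).as_matrix();print(s["time"],m.round(3))
oc=[at_z("top",*T(x-400,y,425,235),.076)[:2] for x,y in((510,155),(680,92),(745,268),(578,328))]
print("outlet",np.mean(oc,0),[np.degrees(np.arctan2(*(oc[i]-oc[i-1])[::-1])) for i in range(4)])
E
```

```text
mouth top@.076 [ 0.52416965 -0.30087147  0.076     ]  side@.076 [ 0.52426667 -0.30017195  0.076     ] (array([ 0.52421447, -0.3009471 ,  0.07563362]), [np.float64(5.880912495051013e-06), np.float64(5.880912495002155e-06)])
rack ctr [0.59031408 0.2471406 ] [np.float64(0.08439396074733023), np.float64(0.06918968601489299), np.float64(0.0835810545298573), np.float64(0.06750986609646982)] [np.float64(-18.37007174731203), np.float64(-109.01860877876686), np.float64(160.48134274691893), np.float64(71.66943632412743)]
case top silh [0.5913311  0.24928725 0.112     ]
edge 0.048408357837630714 -101.72438007903168
edge 0.05014298468282921 -101.27643397630555
case side (327.623593820309, 306.0239238038098) (array([0.59125308, 0.24914887, 0.11264794]), [np.float64(2.582024737345417e-05), np.float64(2.5820247373746355e-05)]) [0.59126682 0.24830056 0.112     ]
flange side [0.59152076 0.2484586  0.075     ]
1.1 [[ 0.937  0.35   0.   ]
 [ 0.35  -0.937 -0.   ]
 [ 0.     0.    -1.   ]]
outlet [ 0.52388267 -0.30121879] [np.float64(18.842657445071655), np.float64(-70.96453020936491), np.float64(-162.66063302780253), np.float64(108.33865669214171)]
```

```bash
python3 -m handwheel '[[[0.0854,0,0,0,-7.1],[0.0854,0,0,0,-7.1],[0.0854,0,0,0,-7.1],[0.0854,0,0,0,-7.1],[0.0854,0,0,0,-7.1],[0.0854,0,0,0,-7.1],[0.0854,0,0,0,-7.1],[0.0854,0,0,0,-7.1],[0.0854,0,0,0,-1.2]]]' 40
python3 -m handwheel '[[[0.0854,0.038,0.007,0,0],[0.0854,0.038,0.007,0,0],[0.0854,0.038,0.007,0,0],[0.0854,0.038,0.007,0,0],[0.0854,0.038,0.007,0,0],[0.0854,0.038,0.007,0,0],[0.0854,0.038,0.007,0,0],[0.0854,0.038,0.007,0,0],[0.0854,0.038,0.007,0,0],[0.0854,0.038,0.007,0,0],[0.0854,0.038,0.007,0,0],[0.0854,0.038,0.007,0,0]]]'
python3 -m handwheel '[[[0.0854,0.038,0.007,0,0],[0.0854,0.038,0.007,0,0],[0.0854,0.038,0.007,0,0],[0.0854,0.038,0.007,0,0],[0.0854,0.038,0.007,0,0],[0.0854,0.038,0.007,0,0],[0.0854,0.038,0.007,0,0],[0.0854,0.038,0.007,0,0],[0.0854,0.038,0.007,0,0],[0.0854,0.038,0.007,0,0],[0.0854,0.038,0.007,0,0],[0.0854,0,0,0,0]]]'
cat >> h.py <<'E'
def delta(x,y,yaw=None):
    s=get_state();m=R.from_quat(s["tcp_rot"]).as_matrix();p=s["eef_pos"]
    print("t",round(s["time"],2),"p",p.round(4),"yaw_y",np.degrees(np.arctan2(m[1,1],m[0,1])).round(1),"toolz",m[:,2].round(3),"d_tool",(m.T@(np.array([x,y,p[2]])-p)).round(4),"F",s["contact_force"].round(1),"open",round(s["opening"]*85.4,1),"ff",round(s["finger_force"],1))
E
python3 -c "
from h import *
delta(.591,.2485)"
```

```text
time: 1.85
eef_pos: [0.2364, -0.6322, 0.2313]
tcp_rot: [0.773, 0.634, -0.0, -0.0]
contact_force: [-0.1, 0.1, 0.3]
opening: 1.001
finger_force: 0.0
time: 2.85
eef_pos: [0.41, -0.2004, 0.2317]
tcp_rot: [0.775, 0.632, 0.0, 0.001]
contact_force: [1.3, 0.2, -0.8]
opening: 0.999
finger_force: 0.0
time: 3.85
eef_pos: [0.5696, 0.1975, 0.2312]
tcp_rot: [0.774, 0.634, 0.001, -0.001]
contact_force: [0.7, -0.1, 0.2]
opening: 1.002
finger_force: 0.0
t 3.85 p [0.5696 0.1975 0.2312] yaw_y -11.4 toolz [ 0.001  0.003 -1.   ] d_tool [0.0542 0.0109 0.0002] F [ 0.7 -0.1  0.2] open 85.5 ff 0.0
```

```bash
python3 -m handwheel '[[[0.0854,0.027,0.0055,0,0],[0.0854,0.027,0.0055,0,0],[0.0854,0,0,0,0],[0.0854,0,0,0.02,0],[0.0854,0,0,0.03,0],[0.0854,0,0,0.03,0],[0.0854,0,0,0.03,0],[0.0854,0,0,0.02,0],[0.0854,0,0,0.007,0],[0.0854,0,0,0,0]]]'
python3 - <<'E'
from h import *
delta(.591,.2485)
im=viewer.read_camera("side");cv2.imwrite("pics/s2.png",cv2.resize(im[250:350,260:393],(798,600)))
E
```

```text
time: 4.68
eef_pos: [0.5882, 0.2418, 0.0918]
tcp_rot: [0.775, 0.632, -0.002, -0.001]
contact_force: [-0.7, -0.2, 0.2]
opening: 0.999
finger_force: 0.0
t 4.68 p [0.5882 0.2418 0.0918] yaw_y -11.6 toolz [-0.005 -0.001 -1.   ] d_tool [ 0.0072  0.0013 -0.    ] F [-0.7 -0.2  0.2] open 85.3 ff 0.0
```

View pics/s2.png

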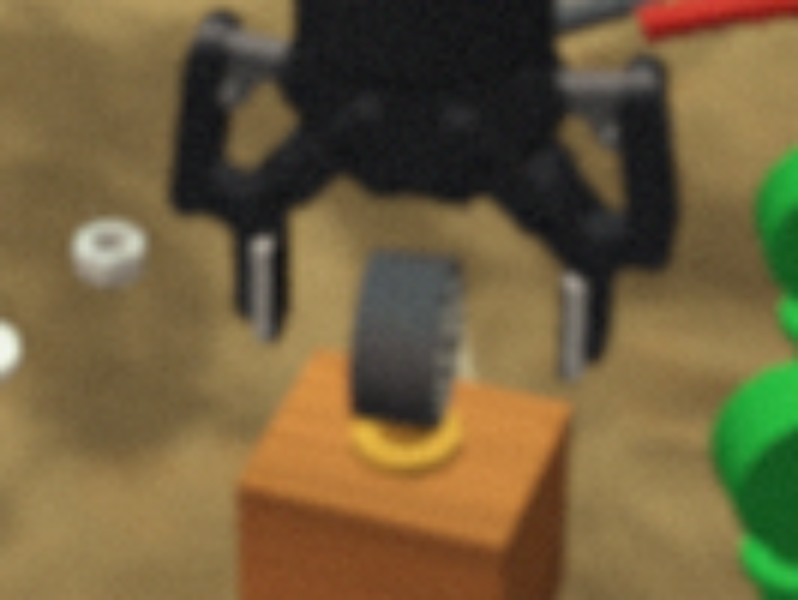

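The fingers straddle the case, with pads at (262,285) and (575,325) and the case at (405,335) in the crop. I'll shift 7 mm along tool x and close.

```bash
python3 -m handwheel '[[[0.0854,0.007,0.0013,0,0],[0.0854,0,0,0,0],[0.03,0,0,0,0],[0.02,0,0,0,0],[0.01,0,0,0,0],[0.01,0,0,0,0],[0.01,0,0,0,0],[0.01,0,0,0,0],[0.01,0,0,0,0],[0.01,0,0,0,0]]]' 60
python3 -c "
from h import *
delta(.591,.2485)"
```

```text
time: 5.57
eef_pos: [0.5928, 0.2495, 0.0946]
tcp_rot: [0.774, 0.633, 0.0, 0.0]
contact_force: [0.2, 0.2, 1.3]
opening: 0.297
finger_force: 59.3
t 5.57 p [0.5928 0.2495 0.0946] yaw_y -11.5 toolz [ 0.  0. -1.] d_tool [-0.0014 -0.0016 -0.    ] F [0.2 0.2 1.3] open 25.4 ff 59.3
```

```bash
python3 -m handwheel '[[[0.01,0,0,-0.01,0],[0.01,0,0,-0.015,0],[0.01,0,0,-0.015,0],[0.01,0,0,-0.015,0],[0.01,0,0,-0.015,0],[0.01,0,0,-0.015,0],[0.01,0,0,-0.015,0],[0.01,0,0,-0.015,0],[0.01,0,0,-0.015,0],[0.01,0,0,-0.005,0],[0.01,0,0,0,0]]]'
python3 -c "
from h import *
delta(.524,-.301)"
```

```text
time: 6.48
eef_pos: [0.5932, 0.2496, 0.2311]
tcp_rot: [0.774, 0.633, 0.001, 0.001]
contact_force: [-1.0, 1.1, -1.5]
opening: 0.298
finger_force: 60.1
t 6.48 p [0.5932 0.2496 0.2311] yaw_y -11.5 toolz [ 0.003  0.001 -1.   ] d_tool [-5.533e-01  4.200e-02 -5.000e-04] F [-1.   1.1 -1.5] open 25.4 ff 60.1
```

```bash
python3 -m handwheel '[[[0.01,-0.015,0.0015,0,0],[0.01,-0.03,0.0023,0,0],[0.01,-0.036,0.0027,0,0],[0.01,-0.036,0.0027,0,0],[0.01,-0.036,0.0027,0,0],[0.01,-0.036,0.0027,0,0],[0.01,-0.036,0.0027,0,0],[0.01,-0.036,0.0027,0,0],[0.01,-0.036,0.0027,0,0],[0.01,-0.036,0.0027,0,0],[0.01,-0.036,0.0027,0,0],[0.01,-0.036,0.0027,0,0]]]'
python3 -m handwheel '[[[0.01,-0.036,0.0027,0,0],[0.01,-0.036,0.0027,0,0],[0.01,-0.036,0.0027,0,0],[0.01,-0.025,0.0027,0,0],[0.01,-0.015,0.0015,0,0],[0.01,0,0,0,0],[0.01,0,0,0,0]]]'
cat > look.py <<'E'
import sys
from h import *
delta(.524,-.301)
ims=[]
for c in("side","top"):
    im=viewer.read_camera(c)
    for n in("gauge","gauge_case","outlet_mouth"):
        print(c,n,[(np.round(np.array(d["xy"])*[640,480],1),round(d["confidence"],2)) for d in viewer.pinpoint(c,n)])
    p=get_state()["eef_pos"];u,v=proj(c,[.524,-.301,.12]).astype(int)
    ims.append(cv2.resize(im[v-50:v+50,u-33:u+33],(396,600)));print(c,u-33,v-50)
cv2.imwrite(sys.argv[1],np.hstack(ims))
E
python3 look.py pics/s3.png
```

```text
time: 7.48
eef_pos: [0.5401, -0.1554, 0.2274]
tcp_rot: [0.775, 0.633, -0.001, -0.001]
contact_force: [0.4, -0.6, -2.3]
opening: 0.299
finger_force: 60.1
time: 8.07
eef_pos: [0.5237, -0.301, 0.2279]
tcp_rot: [0.775, 0.632, -0.0, -0.002]
contact_force: [0.1, 0.9, -2.2]
opening: 0.302
finger_force: 60.1
t 8.07 p [ 0.5237 -0.301   0.2279] yaw_y -11.6 toolz [-0.002  0.002 -1.   ] d_tool [ 0.0001  0.0003 -0.    ] F [ 0.1  0.9 -2.2] open 25.8 ff 60.1
side gauge [(array([348.5, 172.1]), 0.81), (array([390.6, 367.6]), 0.59), (array([248.6, 335.5]), 0.22)]
side gauge_case [(array([394.6, 329.8]), 0.76), (array([350.8, 131.8]), 0.75), (array([400.6, 286.2]), 0.69)]
side outlet_mouth [(array([351. , 174.2]), 0.21)]
side 318 128
top gauge [(array([243.4, 296.5]), 0.82), (array([195.3, 292.6]), 0.64)]
top gauge_case [(array([183.5, 287.1]), 0.77), (array([235.3, 295.4]), 0.64), (array([415.4, 188.4]), 0.45)]
top outlet_mouth [(array([453.4, 263.8]), 0.59)]
top 424 208
```

View pics/s3.png

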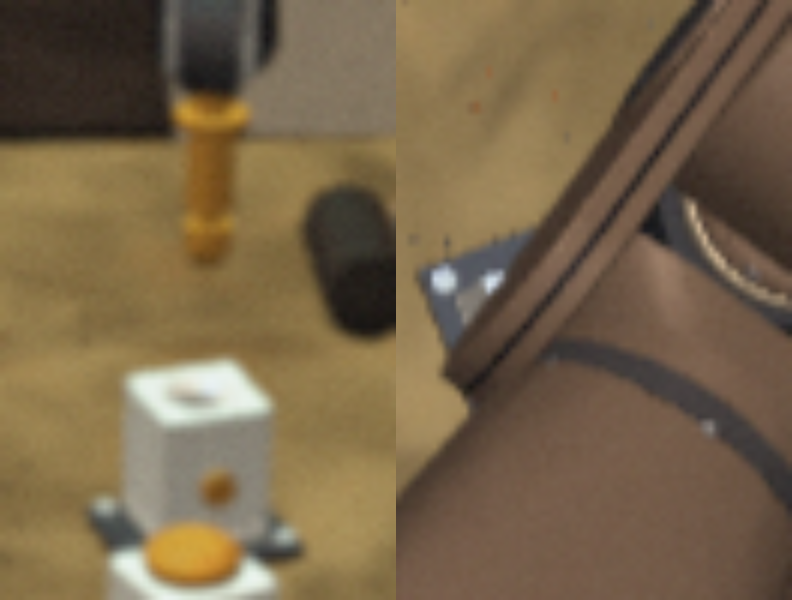

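```bash
python3 - <<'E'
from h import *
for z,n in((.139,"tip"),(.139+.069,"flange"),(.076,"mouth")):
    print(n,proj("side",[.5237,-.301,z]))
print("obs tip",318+208.5/6-.5,128+258/6-.5,"flange",318+212/6-.5,128+117/6-.5,"mouth",318+198.5/6-.5,128+392/6-.5)
print("per mm x", proj("side",[.5247,-.301,.139])-proj("side",[.5237,-.301,.139]),"per mm y",proj("side",[.5237,-.300,.139])-proj("side",[.5237,-.301,.139]))
print([at_z("side",318+208.5/6-.5,v,.139) for v in(128+256/6-.5,)])
E
```

```text
tip [351.39900214 171.47352412]
flange [352.20731615 146.90728519]
mouth [350.69353725 192.87089523]
obs tip 352.25 170.5 flange 352.8333333333333 147.0 mouth 350.5833333333333 192.83333333333331
per mm x [-0.3742841  -0.00091392] per mm y [0.01771968 0.14677062]
[array([ 0.52098893, -0.30997633,  0.139     ])]
```

```bash
python3 -m handwheel '[[[0.01,0.0014,0.0021,0,0],[0.01,0,0,0.01,0],[0.01,0,0,0.015,0],[0.01,0,0,0.015,0],[0.01,0,0,0.01,0],[0.01,0,0,0.005,0],[0.01,0,0,0,0],[0.01,0,0,0,0]]]' 80
python3 -c "
from h import *
delta(.526,-.300)"
python3 -m handwheel '[[[0.01,0,0,0.003,0],[0.01,0,0,0.003,0],[0.01,0,0,0.003,0],[0.01,0,0,0.003,0],[0.01,0,0,0,0],[0.01,0,0,0,0]]]'
```

```text
time: 9.13
eef_pos: [0.5271, -0.3002, 0.1743]
tcp_rot: [0.774, 0.633, -0.0, -0.0]
contact_force: [0.2, 0.5, -2.7]
opening: 0.293
finger_force: 80.4
t 9.13 p [ 0.5271 -0.3002  0.1743] yaw_y -11.5 toolz [-0.  0. -1.] d_tool [-0.0001 -0.0011  0.    ] F [ 0.2  0.5 -2.7] open 25.1 ff 80.4
time: 9.63
eef_pos: [0.5268, -0.3, 0.162]
tcp_rot: [0.774, 0.633, -0.0, -0.0]
contact_force: [0.3, -0.3, -1.6]
opening: 0.295
finger_force: 80.4
```

```bash
python3 -m handwheel '[[[0.01,0,-0.0008,0.002,0],[0.01,0,0,0.002,0],[0.01,0,0,0.002,0],[0.01,0,0,0,0]]]'
python3 -m handwheel '[[[0.01,0,0,0.002,0],[0.01,0,0,0.002,0],[0.01,0,0,0,0]]]'
```

```text
time: 9.97
eef_pos: [0.5259, -0.2998, 0.1557]
tcp_rot: [0.774, 0.633, -0.0, -0.0]
contact_force: [0.8, 1.0, -3.0]
opening: 0.293
finger_force: 80.4
time: 10.22
eef_pos: [0.526, -0.2998, 0.1517]
tcp_rot: [0.774, 0.633, -0.0, -0.0]
contact_force: [-0.5, 0.4, -3.0]
opening: 0.298
finger_force: 80.4
```

```bash
for i in 1 2; do python3 -m handwheel '[[[0.01,0,0,0.001,0],[0.01,0,0,0.001,0],[0.01,0,0,0.001,0],[0.01,0,0,0,0]]]' | grep -E "eef|cont"; done
```

```text
eef_pos: [0.5261, -0.2998, 0.149]
contact_force: [0.3, -0.1, -1.5]
eef_pos: [0.526, -0.2998, 0.146]
contact_force: [-0.8, 0.3, -2.2]
```

```bash
python3 -m handwheel '[[[0.01,0,0,0.001,0],[0.01,0,0,0.001,0],[0.01,0,0,0.001,0],[0.01,0,0,0,0]]]' | grep -E "eef|cont"
```

```text
eef_pos: [0.526, -0.2998, 0.143]
contact_force: [0.4, -0.7, -2.4]
```

```bash
python3 -m handwheel '[[[0.01,0,0,0.001,0],[0.01,0,0,0.001,0],[0.01,0,0,0,0]]]' | grep -E "eef|cont";python3 -m handwheel '[[[0.01,0,0,0.001,0],[0.01,0,0,0.001,0],[0.01,0,0,0,0]]]' | grep -E "eef|cont"
```

```text
eef_pos: [0.5261, -0.2998, 0.1411]
contact_force: [-0.0, 0.4, -2.8]
eef_pos: [0.5261, -0.2998, 0.1391]
contact_force: [-0.2, -0.3, -1.8]
```

```bash
python3 -m handwheel '[[[0.01,0,0,0.001,0],[0.01,0,0,0.001,0],[0.01,0,0,0,0]]]' | grep -E "eef|cont";python3 -m handwheel '[[[0.01,0,0,0.001,0],[0.01,0,0,0.001,0],[0.01,0,0,0,0]]]' | grep -E "eef|cont"
```

```text
eef_pos: [0.526, -0.2998, 0.137]
contact_force: [-0.3, -0.6, -2.8]
eef_pos: [0.526, -0.3001, 0.1354]
contact_force: [-1.7, -0.5, -1.6]
```

```bash
for i in 1 2; do python3 -m handwheel '[[[0.01,0,0,0.001,0],[0.01,0,0,0.001,0],[0.01,0,0,0,0]]]' | grep -E "eef|cont"; done
```

```text
eef_pos: [0.5262, -0.3003, 0.134]
contact_force: [-1.3, -0.3, 2.7]
eef_pos: [0.5267, -0.3005, 0.1327]
contact_force: [-2.5, 0.9, 5.1]
```

```bash
for i in 1 2; do python3 -m handwheel '[[[0.01,0,0,0.001,0],[0.01,0,0,0.001,0],[0.01,0,0,0,0]]]' | grep -E "eef|cont"; done
```

```text
eef_pos: [0.5268, -0.3006, 0.1317]
contact_force: [-3.7, 1.5, 9.2]
eef_pos: [0.5267, -0.3007, 0.1292]
contact_force: [-2.6, -0.8, 2.0]
```

```bash
for i in 1 2 3; do python3 -m handwheel '[[[0.01,0,0,0.001,0],[0.01,0,0,0.001,0],[0.01,0,0,0.001,0],[0.01,0,0,0,0]]]' | grep -E "eef|cont"; done
```

```text
eef_pos: [0.5263, -0.3, 0.1235]
contact_force: [0.8, -1.1, 0.3]
eef_pos: [0.5261, -0.2998, 0.1208]
contact_force: [0.0, -1.6, 0.0]
eef_pos: [0.5261, -0.2997, 0.118]
contact_force: [-0.2, -1.1, 0.3]
```

```bash
for i in 1 2 ; do python3 -m handwheel '[[[0.01,0,0,0.001,0],[0.01,0,0,0.001,0],[0.01,0,0,0,0]]]' | grep -E "eef|cont"; done; python3 -c "
from h import *
delta(.526,-.300)"
```

```text
eef_pos: [0.5261, -0.2997, 0.1156]
contact_force: [0.9, -0.6, -1.4]
eef_pos: [0.5262, -0.2998, 0.1148]
contact_force: [-1.6, 0.7, 2.3]
t 14.72 p [ 0.5262 -0.2998  0.1148] yaw_y -11.5 toolz [-0.  0. -1.] d_tool [-0.0002 -0.0002 -0.    ] F [-1.6  0.7  2.3] open 25.2 ff 81.5
```

```bash
for i in 1 2 ; do python3 -m handwheel '[[[0.01,0,0,0.001,0],[0.01,0,0,0,0],[0.01,0,0,0,0]]]' | grep -E "eef|cont"; done
```

```text
eef_pos: [0.5263, -0.2999, 0.1149]
contact_force: [-3.2, 1.3, 6.3]
eef_pos: [0.5264, -0.3, 0.1148]
contact_force: [-4.1, 2.8, 10.3]
```

```bash
for i in 1 2 ; do python3 -m handwheel '[[[0.01,0,0,0.001,0],[0.01,0,0,0,0],[0.01,0,0,0,0]]]' | grep -E "eef|cont"; done
```

```text
eef_pos: [0.5264, -0.3001, 0.1147]
contact_force: [-3.7, 3.8, 14.0]
eef_pos: [0.5265, -0.3002, 0.1147]
contact_force: [-6.1, 2.7, 17.3]
```

Contact is rigid at TCP z = 0.1147. Resistance ended at 0.1317, exactly 17 mm before that, so the tube is home. Now the tug.

```bash
python3 -m handwheel '[[[0.01,0,0,0,0],[0.01,0,0,-0.002,0],[0.01,0,0,-0.002,0],[0.01,0,0,-0.001,0],[0.01,0,0,0,0]]]' | grep -E "eef|cont"; python3 -m handwheel '[[[0.01,0,0,-0.001,0],[0.01,0,0,-0.001,0],[0.01,0,0,0,0],[0.01,0,0,0,0]]]' | grep -E "eef|cont"; python3 -m handwheel '[[[0.01,0,0,-0.001,0],[0.01,0,0,0,0],[0.01,0,0,0,0]]]' | grep -E "eef|cont"
```

```text
eef_pos: [0.5261, -0.2998, 0.1149]
contact_force: [-0.0, -0.1, -0.3]
eef_pos: [0.5261, -0.2998, 0.1167]
contact_force: [0.4, -0.6, -2.7]
eef_pos: [0.5259, -0.2997, 0.1169]
contact_force: [1.7, -2.1, -10.0]
```

```bash
python3 -m handwheel '[[[0.01,0,0,-0.0008,0],[0.01,0,0,0,0],[0.01,0,0,0,0],[0.01,0,0,0,0],[0.01,0,0,0,0]]]' | grep -E "eef|cont"
```

```text
eef_pos: [0.5258, -0.2996, 0.117]
contact_force: [3.8, -2.4, -14.6]
```

The jaws hold about 12 N at 2 mm of play. I'll relax, open and withdraw.

```bash
python3 -m handwheel '[[[0.01,0,0,0.0015,0],[0.01,0,0,0.0015,0],[0.01,0,0,0,0],[0.03,0,0,0,0],[0.06,0,0,0,0],[0.0854,0,0,0,0],[0.0854,0,0,0,0],[0.0854,0,0,0,0],[0.0854,0,0,0,0],[0.0854,0,0,0,0]]]' | grep -E "eef|cont|open"
python3 -m handwheel '[[[0.0854,0,0,-0.01,0],[0.0854,0,0,-0.02,0],[0.0854,0,0,-0.03,0],[0.0854,0,0,-0.03,0],[0.0854,0,0,-0.03,0],[0.0854,0,0,-0.02,0],[0.0854,0,0,0,0],[0.0854,0,0,0,0]]]'
python3 look.py pics/s4.png
```

```text
eef_pos: [0.5262, -0.2999, 0.1163]
contact_force: [0.2, 1.0, -0.0]
opening: 1.0
time: 18.63
eef_pos: [0.5268, -0.3004, 0.2585]
tcp_rot: [0.774, 0.633, 0.0, 0.002]
contact_force: [0.8, -0.0, -0.1]
opening: 1.002
finger_force: 0.0
t 18.63 p [ 0.5268 -0.3004  0.2585] yaw_y -11.5 toolz [ 0.003 -0.003 -1.   ] d_tool [-0.0011 -0.0026 -0.    ] F [ 0.8 -0.  -0.1] open 85.5 ff 0.0
side gauge [(array([326.2, 352.7]), 0.64), (array([391.2, 371. ]), 0.59)]
side gauge_case [(array([401.8, 287.5]), 0.86), (array([350.9, 175.7]), 0.69), (array([394.2, 328.3]), 0.69)]
side outlet_mouth [(array([351.2, 190.9]), 0.73)]
side 318 128
top gauge [(array([197.9, 289.7]), 0.85), (array([246.2, 296.1]), 0.83), (array([443.4, 265.3]), 0.45)]
top gauge_case [(array([180.6, 284.7]), 0.75), (array([237.4, 296. ]), 0.55)]
top outlet_mouth [(array([453.8, 261.6]), 0.47)]
top 424 208
```

View pics/s4.png

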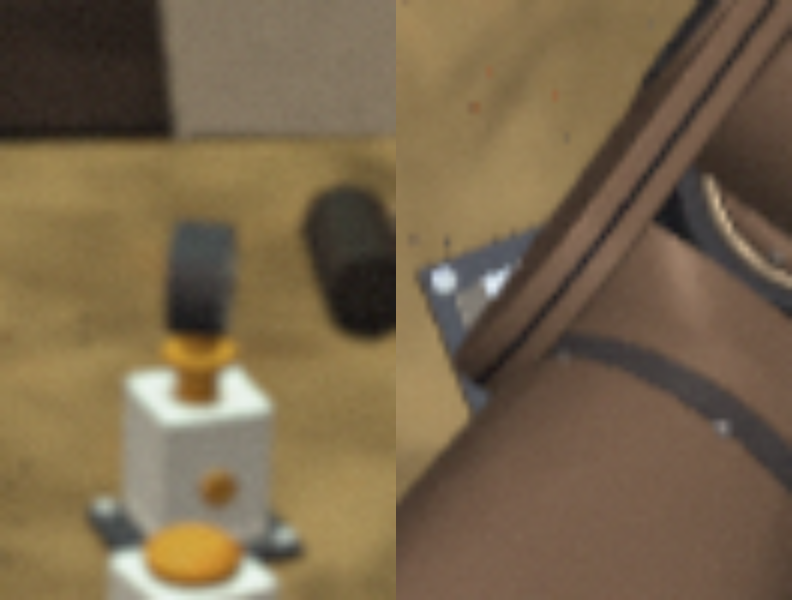

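The gauge stands upright in the outlet, with its case at (203,280) and flange at (198,350) in the crop. The gripper is well clear.

```bash
python3 -c "
from plant import sign_off
print(sign_off())"
```

```text
the job is handed in; nothing more can be done
None
```

The gauge is pushed home in the open outlet, held an upward tug of about 12 N, and stands there released; the job was handed in at about 19 s, and no verdict came back.

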